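# Unlock the utensil case and hold up its loaded tray

## Robot

A 6-joint arm with a two-finger parallel gripper is mounted at the origin on the work surface. World frame = base frame: x ahead of the robot, y to its left, z up, the work surface at z = 0. Lengths are in m, angles in rad, forces in N, time in s.
With the tool pointing down it reaches from about 0.25 to 0.775 m from the base axis. Payload 8.9 kg.
Tool frame: the origin (TCP) lies between the finger pads; the fingertips stand 19 mm ahead of it and the grasp point (between the pads) is the TCP; x points along the fingers, z is the direction in which the jaws open and shut, and the axes are right-handed (so a half turn about x gives the same grasp; the last joint's range is limited). The gripper opens to 85 mm and grips with 20 to 120 N. Pads are 22 mm wide; open, the fingers measure 114 mm over their backs; the gripper's body (76 mm by 85 mm) begins 54 mm behind the grasp point. The pads swing forward as they close: fully open they stand 13 mm farther back than shut.
Start: joints at [1.186, 0.291, -0.153, 1.127, 0, 1.431], TCP at [0.128, 0.509, 0.25] pointing down, gripper open.
Joint ranges: [-2.52, 2.52], [-0.91, 1.74], [-1.3, 1.37], [-1.96, 2.02], [-1.52, 1.47], [-3.14, 3.14]. Speed limits (rad/s): [2.22, 2.22, 2.79, 3.14, 3.14, 3.14].

## Interface

Orientations are given as [roll, pitch, yaw] about the fixed x, y, z axes, in that order (R = Rz(yaw) Ry(pitch) Rx(roll)).
In Python, from rig import * gives the robot as it stands.
- The arm moves only by the shell command python3 -m pendant 'ROWS' [FORCE]. ROWS is JSON, a list of rows, each an object with "travel": the shift along the tool's x, y, z in mm, a list of three; "turn": the turn, a rotation vector about the tool's x, y, z in rad, a list of three; "grip": the opening in per cent of the stroke, from 0 (shut) to 100 (fully open). In form: [{"travel": [x, y, z], "turn": [wx, wy, wz], "grip": grip}, ...]. A call has 1 to 20 rows; each row shifts and turns the commanded pose from where the row before left it, along the tool's axes as they then stand; what a row does not reach is not made up. A row lasts 1/8 s, in which the tool goes at most 62.5 mm and 10.7 degrees, less where a joint would pass 70% of its speed; a pose out of reach is approached as far as the arm can. A call is refused whole if a number of a shift passes 62.5 or a number of a turn 0.188, either way. A call with a gripper value outside its range is refused whole. The fingers move at their own pace and stop on an object; FORCE is the grip in N (left out, the last holds). Time passes only in rows, so rows that do not move let the fingers close. It gives the time, the measured TCP pose, the force and the opening at its end, in the units of the state.
- read_state(): the state, without advancing time (a new reading comes with each control period).
- capture(name): name is "side" or "top"; returns a dict with "frame" (400x640x3 uint8, red, green, blue), "depth" (400x640 float32, m along the optical axis (not along the pixel's ray), 0 where there is no reading), "vfov" (degrees; the focal length in pixels is half the picture's height over the tangent of half this angle, whatever the lens; pixels are square), "cx", "cy" (the principal point, pixels), "position" and "rotation" of the camera in the world. Camera axes: x right, y up, looking along -z (the intrinsics and any distortion apply to the point x, -y, -z); pixel columns grow to the right and rows downward; lengths in m; the calibration is good to about 2 mm. A picture is of the moment at which its call begins.
- close_job(): hands the job in, once; it reports no verdict.
The state is a dict: "clock": time; "q": joint angles; "qvel": joint speeds; "tau": joint torques, N m; "eef_pos": TCP position; "tool_rot": TCP orientation; "contact_force": force on the tool from outside, world axes, zero at the start; "moment": the same for the moment, N m; "grip_width": opening from 0.0 (shut) to 1.0 (fully open).
Only numpy, scipy, OpenCV 4.12 (cv2) and the standard library are available. Lean on these libraries where they do the work, as an engineer would, in place of code of your own. Each camera call takes 0.05 s, during which the arm holds its last target. There are 200 camera calls.

## Task

Turn the key on the utensil case clockwise until its cam tongue has swung right off the tray, then take the tray by its bar handle and lift it straight up out of the case with both sweets dishes standing in it. Keep it level all the way and finish still holding it, steady and level above the case with at least 6 cm of clear air between its underside and the case's rim; do not put it down or let go. Leave the key turned open, and leave the vase, kettle rings and tea caddy where they stand.

Things in the scene. Friction and masses are not known exactly. Their poses are not given: they have to be found in the camera images.
- case: Fixed open-topped pale wood case, 200 (x) x 260 (y) x 80 high, walls 10; origin at the centre of its underside, on the cart top. Its -x side is the front, with the lock on it; its +x points away from the robot within about 20 degrees. It does not move.
- key (a joint): Angle of the lock's key about its upright axis, rad: 0 = locked (chrome tongue points to the case's +x, over the tray's front rim, and blocks the tray from rising), grows clockwise seen from above, stop at 1.5 (tongue along the front wall, pointing to the case's -y). Starts at 0 to 0.3. The tongue leaves the tray at about 1.0; count it as open above 1.2. It turns with light friction (0.06 N m) and stays where it is left.
- key_bow (a point): Point on the key's axis at the height to grip, 112 in front of the case's centre and 65 towards its -y, 112 above the cart top. The bow is a black upright plate 26 wide, 9 thick, spanning heights 92 to 124 above the cart top; this point's x axis runs along its width (same direction as the tongue), y across its thickness (pinch along y), z up. Below it: chrome collar (22 across, top at 88), then the tongue (12 wide, 36 out from the axis, top at 84.5).
- tray: Loose lift-out tray of brown wood, 170 (x) x 230 (y) x 36 high, about 0.42 kg, sitting on cleats in the case with 5 mm play all round, underside 42 above the cart top; origin at the centre of its underside, axes along the case's (z up). To be 60 mm clear of the rim its origin must be 140 above the case's origin.
- tray_handle (a point): Middle of the tray's fixed dark bar handle, 98 above the tray's underside: a bar along the tray's x, 136 long, 14 thick (y, pinch along y), 16 high, on two end posts 110 apart inside; x, y, z axes as the tray's.
- dish_a: Loose white porcelain sweets dish, 88 across, 30 high, about 0.15 kg, standing in one half of the tray (+y or -y side of the handle, either dish may be on either side), on the tray's 6 mm thick floor; origin at the centre of its underside, z up.
- dish_b: Loose smaller white porcelain sweets dish, 74 across, 30 high, about 0.10 kg, in the other half of the tray; origin at the centre of its underside, z up.
- vase: Loose bronze bud vase, 64 across, 140 high, standing on the cart top to the left (+y); leave alone. Origin at the centre of its underside, z up.
- ring_a: Loose brass kettle ring lying flat on the cart top to the right (-y), 80 across, 8 thick; leave alone. Origin at the centre of its underside.
- ring_b: The second brass kettle ring, same as the first; leave alone.
- caddy: Loose red tea caddy with black cap, 68 across, 85 high, on the cart top to the right (-y); leave alone. Origin at the centre of its underside, z up.
Mind the look-alikes: they are no part of the job. What is shaped like the dish_b but green or red is not meant.

How it is judged:
By the outcome, as a careful person would: the job done as asked, in the order asked, and still so for the second after the job is handed in, while the arm keeps its last pose, push and grip.
It also fails if it takes over 48 s, if anything falls off the work surface, if the arm or the gripper's body presses on something with over 40 N, if the wrist force passes 120 N, or if a joint passes its speed limit or range.

## Working session

There is one attempt and no reset: what is moved stays moved. The work goes in short steps, Python scripts to look and compute and a shell command to move; the robot and the scene stay as the last step left them, time stands still between calls to the robot, and variables do not carry over. Pictures are saved under pics/ and viewed, about 8 in all and at most 12, crops included, and the job is handed in when it is done.

```bash
mkdir -p pics; ls; python3 - <<'E'
from rig import *
import cv2,numpy as np
s=read_state(); print(s)
for n in("top","side"):
    c=capture(n); np.savez(f"pics/{n}0.npz",**c)
    cv2.imwrite(f"pics/{n}0.png",c["frame"][:,:,::-1])
    print(n,{k:v for k,v in c.items() if k not in("frame","depth")})
E
```

```text
pics
{'clock': 0.0, 'q': array([ 1.18570120e+00,  2.91235228e-01, -1.54114289e-01,  1.12671742e+00,
       -1.51329478e-05,  1.43149118e+00]), 'qvel': array([-0.00037493,  0.00041311, -0.00083233,  0.00108182, -0.0002723 ,
       -0.00082915]), 'tau': array([-1.34078888e-03, -5.37144613e+01,  3.31370544e+01,  1.55082444e-02,
       -4.06428826e-04,  2.41414671e-05]), 'eef_pos': array([0.12759084, 0.50883321, 0.2497602 ]), 'tool_rot': array([ 3.01419689,  1.56952562, -1.94398206]), 'contact_force': array([ 0.81875628,  0.80194155, -0.62200385]), 'moment': array([-0.04383968, -0.02638394,  0.00400782]), 'grip_width': 1.0012387816912587}
top {'vfov': 45.63520084819677, 'cx': 319.5693504637013, 'cy': 196.9995053079272, 'position': array([ 0.4147639 , -0.05747541,  1.43549629]), 'rotation': array([ 0.10953779,  0.00924994, -1.58743897])}
side {'vfov': 46.75160023305339, 'cx': 318.384713897243, 'cy': 194.71174773276783, 'position': array([ 0.04422983, -0.98057284,  1.03727997]), 'rotation': array([ 0.85343127,  0.01481447, -0.52009501])}
```

View pics/top0.png

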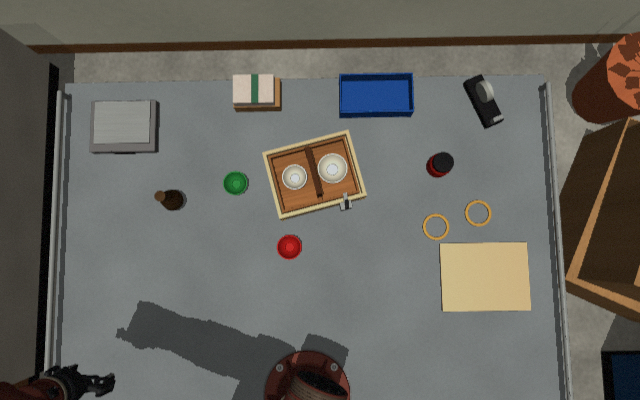

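View pics/side0.png

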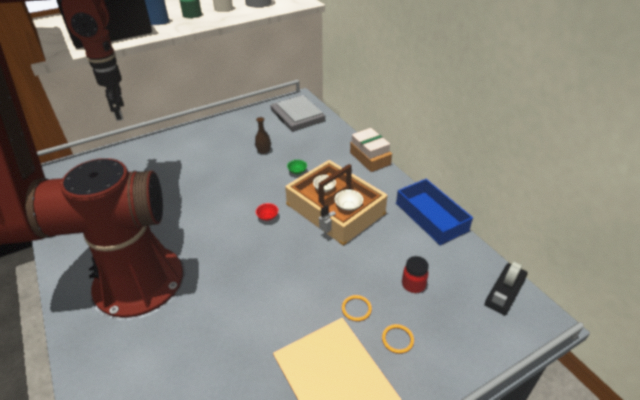

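Top view: the case is centred near (315,173), the handle bar runs (309,150)-(320,195), and the lock is at (346,201). The two white dishes sit in the tray at (294,177) and (333,168). The green (236,183) and red (290,246) dishes are look-alikes outside the case. I'll measure from the depth data now.

```bash
cat > h.py <<'E'
import numpy as np,cv2
from scipy.spatial.transform import Rotation as R
def world(c):
    h,w=c["depth"].shape; f=h/2/np.tan(np.radians(float(c["vfov"]))/2)
    v,u=np.mgrid[:h,:w]; d=c["depth"]
    P=np.stack([(u-c["cx"])/f*d,-(v-c["cy"])/f*d,-d],-1)
    W=P@R.from_euler("xyz",c["rotation"]).as_matrix().T+c["position"]
    W[d==0]=np.nan; return W
def tool(s): return R.from_euler("xyz",s["tool_rot"]).as_matrix()
E
python3 - <<'E'
from h import *
c=dict(np.load("pics/top0.npz"));W=world(c)
print("table z",[W[v,u].round(4) for v,u in((300,380),(120,300),(230,200))])
roi=np.zeros(W.shape[:2],bool);roi[120:225,255:372]=1
hsv=cv2.cvtColor(c["frame"],cv2.COLOR_RGB2HSV)
z=W[...,2]
m=roi&(z>.07)&(z<.09)
print(m.sum(),np.median(hsv[m],0))
m&=(hsv[...,2]>150)
r=cv2.minAreaRect((W[m][:,:2]*1000).astype(np.float32));print("rim rect",r,cv2.boxPoints(r))
hi=roi&(z>.125)&(z<.16);print("handle",hi.sum(),np.median(z[hi]),cv2.minAreaRect((W[hi][:,:2]*1000).astype(np.float32)),W[hi].mean(0))
k=np.zeros_like(roi);k[188:218,330:362]=1;k&=(z>.095)&(z<.13)
print("key",k.sum(),W[k].mean(0),np.argwhere(k).mean(0),cv2.minAreaRect((W[k][:,:2]*1000).astype(np.float32)))
for p in((177,294),(168,333)):print(W[p])
img=cv2.resize(c["frame"][120:225,255:375,::-1],None,fx=5,fy=5,interpolation=cv2.INTER_CUBIC)
cv2.imwrite("pics/crop0.png",img)
E
```

```text
table z [array([ 0.2624, -0.2211, -0.0022]), array([0.8126, 0.0096, 0.0035]), array([0.4787, 0.315 , 0.0043])]
2269 [ 21.  83. 168.]
rim rect ((624.816650390625, -34.0035400390625), (220.5128936767578, 260.2814025878906), 14.17442512512207) [[ 486.04883    65.17598 ]
 [ 549.78516  -187.18108 ]
 [ 763.5845   -133.18306 ]
 [ 699.84814   119.173996]]
handle 265 0.14772131084546092 ((602.3702392578125, -52.12000274658203), (203.6457977294922, 59.483421325683594), 34.79602813720703) [ 0.62798552 -0.03441081  0.14675448]
key 34 [ 0.53923588 -0.12147386  0.12169837] [203.76470588 346.26470588] ((540.413818359375, -122.06641387939453), (23.8437557220459, 8.497767448425293), 0.49076542258262634)
[0.62733474 0.0269213  0.05406678]
[ 0.6530669  -0.08830696  0.04801669]
```

View pics/crop0.png

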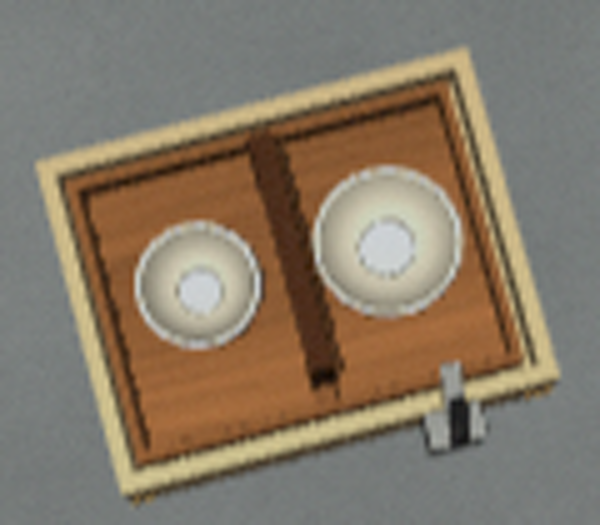

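Crop: a dark handle bar runs down the middle. White dish_b (smaller) is left at (198,287), white dish_a (larger) is right at (387,245), and the key bow is at (458,420). The chrome tongue points to about (450,365), over the front rim. The green and red ones stand outside the case, so they aren't meant. Next I'll refine the key and handle poses with plane intersections at the known heights.

```bash
cat >> h.py <<'E'
def ray(c,u,v,z):
    f=200/np.tan(np.radians(float(c["vfov"]))/2)
    d=R.from_euler("xyz",c["rotation"]).apply([(u-c["cx"])/f,-(v-c["cy"])/f,-1])
    return c["position"]+d*(z-c["position"][2])/d[2]
E
python3 - <<'E'
from h import *
from rig import *
c=dict(np.load("pics/top0.npz"))
g=lambda x,y,z:(ray(c,255+x/5-.4,120+y/5-.4,z)*1000).round(1)
A=np.array([g(*p,.08) for p in((37,163),(467,47),(557,377),(128,497))]);print("corners",A,A.mean(0))
for i in range(4):
    d=A[(i+1)%4]-A[i];print(np.hypot(*d[:2]).round(1),np.degrees(np.arctan2(d[1],d[0])).round(1))
h=g(262,137,.148),g(326,383,.148);d=h[0]-h[1];print("handle",h,(h[0]+h[1])/2,np.hypot(*d[:2]),np.degrees(np.arctan2(d[1],d[0])))
print("tongue tip",g(450,362,.0845),"bow ends top",g(455,398,.124),g(460,444,.124))
for n,s in(("state",read_state()),):
    T=tool(s);print(T.round(3),"jaw yaw",np.degrees(np.arctan2(T[1,2],T[0,2])))
E
```

```text
corners [[ 697.8  117.5   80. ]
 [ 761.8 -133.5   80. ]
 [ 567.4 -180.6   80. ]
 [ 502.8   66.1   80. ]] [632.45  -32.625  80.   ]
259.0 -75.7
200.0 -166.4
255.0 104.7
201.7 14.8
handle (array([695.8, -15.6, 148. ]), array([558.7, -48.6, 148. ])) [627.25 -32.1  148.  ] 141.0156374307473 13.533661801205456
tongue tip [ 576.7 -119.3   84.5] bow ends top [ 551.8 -119.8  124. ] [ 526.1 -122.   124. ]
[[-0.    -0.97   0.243]
 [-0.001  0.243  0.97 ]
 [-1.     0.    -0.001]] jaw yaw 75.91965329307612
```

Case centre is (632,-33) mm with yaw about 14.3°, and all sizes match the spec. The key axis is (539.5,-122) mm, from two agreeing estimates, with bow yaw about 4° (key angle ≈0.18). I'll move above the key.

```bash
python3 -m pendant '[{"travel":[0,-34.5,-32],"turn":[0,0,0],"grip":60},{"travel":[0,-34.5,-32],"turn":[0,0,0],"grip":60},{"travel":[0,-34.5,-32],"turn":[0,0,0],"grip":60},{"travel":[0,-34.5,-32],"turn":[0,0,0],"grip":60},{"travel":[0,-34.5,-32],"turn":[0,0,0],"grip":60},{"travel":[0,-34.5,-32],"turn":[0,0,0],"grip":60},{"travel":[0,-34.5,-32],"turn":[0,0,0],"grip":60},{"travel":[0,-34.5,-32],"turn":[0,0,0],"grip":60},{"travel":[0,-34.5,-32],"turn":[0,0,0],"grip":60},{"travel":[0,-34.5,-32],"turn":[0,0,0],"grip":60},{"travel":[0,-34.5,-32],"turn":[0,0,0],"grip":60},{"travel":[0,-34.5,-32],"turn":[0,0,0],"grip":60},{"travel":[0,-34.5,-32],"turn":[0,0,0],"grip":60},{"travel":[0,-34.5,-32],"turn":[0,0,0],"grip":60},{"travel":[0,-34.5,-32],"turn":[0,0,0],"grip":60},{"travel":[0,-34.5,-32],"turn":[0,0,0],"grip":60},{"travel":[0,0,0],"turn":[-0.158,0,0],"grip":60},{"travel":[0,0,0],"turn":[-0.158,0,0],"grip":60},{"travel":[0,0,0],"turn":[0,0,0],"grip":60}]' 30
cat > g.py <<'E'
import sys
from h import *; from rig import *
s=read_state();T=tool(s);t=np.array([float(x) for x in sys.argv[1:4]])
print("clock",s["clock"],"pos",(s["eef_pos"]*1000).round(1),"jaw yaw",np.degrees(np.arctan2(T[1,2],T[0,2])).round(2),"tilt",T[:,0].round(4),"q",s["q"].round(2),"F",s["contact_force"].round(1),"M",s["moment"].round(2),"grip",round(s["grip_width"],3))
print("tool delta mm",(T.T@(t-s["eef_pos"]*1000)).round(1))
E
python3 g.py 539.5 -122 114
```

```text
clock: 2.48
eef_pos: [0.5384, -0.1218, 0.2499]
tool_rot: [1.183, 1.57, 2.822]
contact_force: [-0.2, -0.4, 0.4]
grip_width: 0.598
clock 2.475 pos [ 538.4 -121.8  249.9] jaw yaw 93.95 tilt [-8.e-04  3.e-04 -1.e+00] q [-0.35  0.34 -0.08  1.15 -0.   -0.42] F [-0.2 -0.4  0.4] M [ 0.    0.02 -0.  ] grip 0.598
tool delta mm [135.9  -1.2  -0.4]
```

```bash
python3 -m pendant '[{"travel":[45,-1,0],"turn":[0,0,0],"grip":50},{"travel":[45,0,0],"turn":[0,0,0],"grip":50},{"travel":[30,0,0],"turn":[0,0,0],"grip":50},{"travel":[15,0,0],"turn":[0,0,0],"grip":50},{"travel":[0,0,0],"turn":[0,0,0],"grip":50}]' 30
python3 g.py 539.5 -122 114
python3 - <<'E'
from h import *; from rig import *
c=capture("side");cv2.imwrite("pics/side1.png",cv2.resize(c["frame"][140:250,260:400,::-1],None,fx=5,fy=5,interpolation=cv2.INTER_CUBIC))
E
```

```text
clock: 3.1
eef_pos: [0.5392, -0.1214, 0.1149]
tool_rot: [1.152, 1.57, 2.791]
contact_force: [0.1, 0.2, 0.1]
grip_width: 0.504
clock 3.1 pos [ 539.2 -121.4  114.9] jaw yaw 93.94 tilt [-1.2e-03  4.0e-04 -1.0e+00] q [-0.35  0.45 -0.29  0.83 -0.   -0.42] F [0.1 0.2 0.1] M [0.03 0.01 0.04] grip 0.504
tool delta mm [ 0.9 -0.2 -0.6]
```

View pics/side1.png

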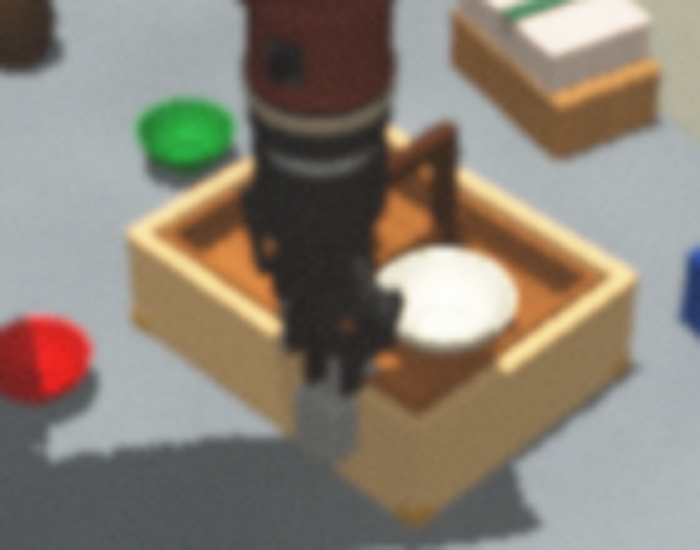

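The fingers straddle the key above the lock body at (328,400), with no contact force. I'll close on the bow.

```bash
python3 -m pendant '[{"travel":[0,0,0],"turn":[0,0,0],"grip":0},{"travel":[0,0,0],"turn":[0,0,0],"grip":0},{"travel":[0,0,0],"turn":[0,0,0],"grip":0},{"travel":[0,0,0],"turn":[0,0,0],"grip":0},{"travel":[0,0,0],"turn":[0,0,0],"grip":0},{"travel":[0,0,0],"turn":[0,0,0],"grip":0}]' 30
python3 g.py 539.5 -122 114
```

```text
clock: 3.9
eef_pos: [0.5403, -0.1212, 0.1165]
tool_rot: [-1.33, 1.569, 0.312]
contact_force: [-0.6, 4.8, 5.8]
grip_width: 0.103
clock 3.9 pos [ 540.3 -121.2  116.5] jaw yaw 94.03 tilt [ 2.e-03  6.e-04 -1.e+00] q [-0.35  0.45 -0.29  0.83  0.   -0.42] F [-0.6  4.8  5.8] M [ 0.77  0.12 -0.03] grip 0.103
tool delta mm [ 2.5  0.8 -0.8]
```

```bash
python3 -m pendant '[{"travel":[-1,0,0.6],"turn":[0.12,0,0],"grip":0},{"travel":[0,0,0],"turn":[0.12,0,0],"grip":0},{"travel":[0,0,0],"turn":[0.12,0,0],"grip":0},{"travel":[0,0,0],"turn":[0.12,0,0],"grip":0},{"travel":[0,0,0],"turn":[0.12,0,0],"grip":0}]'
python3 g.py 540 -121.5 116
```

```text
clock: 4.53
eef_pos: [0.5403, -0.1203, 0.1166]
tool_rot: [-0.342, 1.569, 0.696]
contact_force: [4.3, 4.9, -5.6]
grip_width: 0.102
clock 4.525 pos [ 540.3 -120.3  116.6] jaw yaw 59.45 tilt [ 0.0017  0.0014 -1.    ] q [-0.35  0.45 -0.29  0.83  0.    0.18] F [ 4.3  4.9 -5.6] M [ 0.78 -0.81  0.08] grip 0.102
tool delta mm [ 0.6 -0.3 -1.1]
```

Forces are small and the key is following. I'll continue by another 0.64 rad, to about 1.42.

```bash
python3 -m pendant '[{"travel":[0,0,0],"turn":[0.13,0,0],"grip":0},{"travel":[0,0,0],"turn":[0.13,0,0],"grip":0},{"travel":[0,0,0],"turn":[0.13,0,0],"grip":0},{"travel":[0,0,0],"turn":[0.13,0,0],"grip":0},{"travel":[0,0,0],"turn":[0.12,0,0],"grip":0},{"travel":[0,0,0],"turn":[0,0,0],"grip":0}]'
python3 g.py 540 -121.5 116
```

```text
clock: 5.28
eef_pos: [0.5409, -0.1198, 0.1166]
tool_rot: [0.33, 1.567, 0.73]
contact_force: [6.3, 6.6, -6.8]
grip_width: 0.1
clock 5.275 pos [ 540.9 -119.8  116.6] jaw yaw 22.93 tilt [ 0.0029  0.0026 -1.    ] q [-0.35  0.45 -0.29  0.83  0.    0.82] F [ 6.3  6.6 -6.8] M [ 1.31 -1.34 -0.02] grip 0.1
tool delta mm [ 0.6 -1.2 -1.5]
```

Bow yaw is now -67°, so the key is at about 1.42. I'll release, rise and check.

```bash
python3 -m pendant '[{"travel":[0,0,0],"turn":[0,0,0],"grip":50},{"travel":[0,0,0],"turn":[0,0,0],"grip":50},{"travel":[0,0,0],"turn":[0,0,0],"grip":50},{"travel":[0,0,0],"turn":[0,0,0],"grip":50},{"travel":[-30,0,0],"turn":[0,0,0],"grip":50},{"travel":[-50,0,0],"turn":[0,0,0],"grip":50},{"travel":[-55,0,0],"turn":[0,0,0],"grip":60},{"travel":[0,-62,0],"turn":[0,0,0],"grip":80},{"travel":[0,-62,0],"turn":[0,0,0],"grip":80},{"travel":[0,-62,0],"turn":[0,0,0],"grip":80},{"travel":[0,-62,0],"turn":[0,0,0],"grip":80},{"travel":[0,0,0],"turn":[0,0,0],"grip":80}]'
python3 g.py 630 -32.5 251
python3 - <<'E'
from h import *; from rig import *
c=capture("top");np.savez("pics/top1.npz",**c);cv2.imwrite("pics/top1.png",cv2.resize(c["frame"][120:225,255:375,::-1],None,fx=5,fy=5,interpolation=cv2.INTER_CUBIC))
E
```

```text
clock: 6.78
eef_pos: [0.6366, -0.3537, 0.2483]
tool_rot: [2.543, 1.569, 2.94]
contact_force: [-0.6, -0.1, -0.8]
grip_width: 0.801
clock 6.775 pos [ 636.6 -353.7  248.3] jaw yaw 22.75 tilt [-1.7e-03  3.0e-04 -1.0e+00] q [-0.61  0.72  0.54  1.39 -0.    0.57] F [-0.6 -0.1 -0.8] M [ 0.04  0.01 -0.03] grip 0.801
tool delta mm [ -2.6 298.7 118.2]
```

View pics/top1.png

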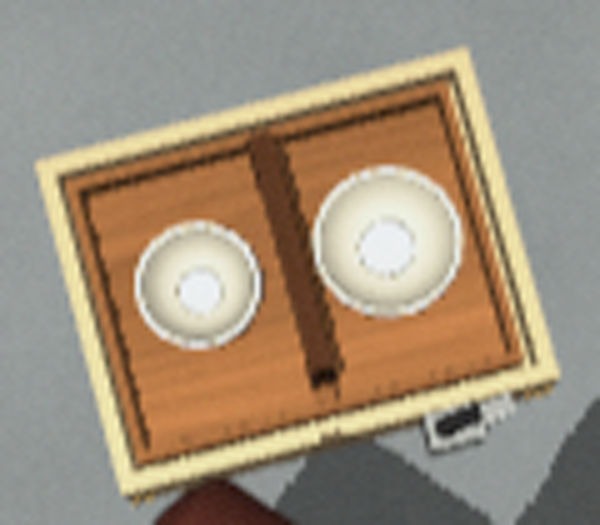

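Picture: the tongue now lies along the front wall, pointing right (-y) to (515,405), clear of the tray. Dishes, tray and handle are unmoved. Next I'll turn the jaws to 104° and go above the handle.

```bash
python3 -m pendant '[{"travel":[0,0,0],"turn":[-0.177,0,0],"grip":100},{"travel":[0,0,0],"turn":[-0.177,0,0],"grip":100},{"travel":[0,0,0],"turn":[-0.177,0,0],"grip":100},{"travel":[0,0,0],"turn":[-0.177,0,0],"grip":100},{"travel":[0,0,0],"turn":[-0.177,0,0],"grip":100},{"travel":[0,0,0],"turn":[-0.177,0,0],"grip":100},{"travel":[0,0,0],"turn":[-0.177,0,0],"grip":100},{"travel":[0,0,0],"turn":[-0.177,0,0],"grip":100},{"travel":[0,-11.7,52.3],"turn":[0,0,0],"grip":100},{"travel":[0,-11.7,52.3],"turn":[0,0,0],"grip":100},{"travel":[0,-11.7,52.3],"turn":[0,0,0],"grip":100},{"travel":[0,-11.7,52.3],"turn":[0,0,0],"grip":100},{"travel":[0,-11.7,52.3],"turn":[0,0,0],"grip":100},{"travel":[0,-11.7,52.3],"turn":[0,0,0],"grip":100},{"travel":[0,0,0],"turn":[0,0,0],"grip":100}]'
python3 g.py 629 -32 142
```

```text
clock: 8.7
eef_pos: [0.6266, -0.0231, 0.2523]
tool_rot: [-0.722, 1.57, 1.101]
contact_force: [0.4, -0.8, -0.3]
grip_width: 0.998
clock 8.7 pos [626.6 -23.1 252.3] jaw yaw 104.44 tilt [ 4.e-04  9.e-04 -1.e+00] q [-0.15  0.49  0.15  1.23  0.   -0.41] F [ 0.4 -0.8 -0.3] M [-0.05 -0.    0.03] grip 0.998
tool delta mm [110.3  -0.   -9.3]
```

```bash
python3 -m pendant '[{"travel":[0,0,-9],"turn":[0,0,0],"grip":80},{"travel":[0,0,0],"turn":[0,0,0],"grip":60},{"travel":[50,0,0],"turn":[0,0,0],"grip":60},{"travel":[40,0,0],"turn":[0,0,0],"grip":60},{"travel":[20,0,0],"turn":[0,0,0],"grip":60},{"travel":[0,0,0],"turn":[0,0,0],"grip":60}]'
python3 g.py 629 -32 142
python3 - <<'E'
from h import *; from rig import *
c=capture("side");cv2.imwrite("pics/side2.png",cv2.resize(c["frame"][120:250,270:410,::-1],None,fx=4.5,fy=4.5,interpolation=cv2.INTER_CUBIC))
E
```

```text
clock: 9.45
eef_pos: [0.6289, -0.0377, 0.1397]
tool_rot: [1.158, 1.567, 2.973]
contact_force: [-0.2, 0.4, 0.7]
grip_width: 0.598
clock 9.45 pos [628.9 -37.7 139.7] jaw yaw 104.0 tilt [-3.3e-03  6.0e-04 -1.0e+00] q [-0.18  0.57 -0.02  0.99 -0.   -0.42] F [-0.2  0.4  0.7] M [-0.03  0.03 -0.01] grip 0.598
tool delta mm [-2.3 -1.5  5.5]
```

View pics/side2.png

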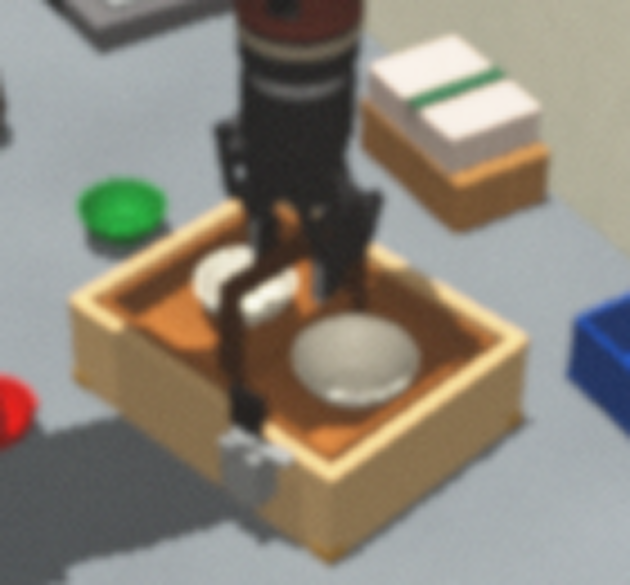

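The fingers straddle the bar in the picture at (265,240) and (330,270). They're 5.5 mm off-centre, so I'll correct that and close with 80 N.

```bash
python3 -m pendant '[{"travel":[-1,-1.5,5.5],"turn":[0,0,0],"grip":60},{"travel":[0,0,0],"turn":[0,0,0],"grip":60},{"travel":[0,0,0],"turn":[0,0,0],"grip":35},{"travel":[0,0,0],"turn":[0,0,0],"grip":35},{"travel":[0,0,0],"turn":[0,0,0],"grip":35}]'
python3 g.py 629 -32 142
python3 -m pendant '[{"travel":[0,0,0],"turn":[0,0,0],"grip":0},{"travel":[0,0,0],"turn":[0,0,0],"grip":0},{"travel":[0,0,0],"turn":[0,0,0],"grip":0},{"travel":[0,0,0],"turn":[0,0,0],"grip":0},{"travel":[0,0,0],"turn":[0,0,0],"grip":0},{"travel":[0,0,0],"turn":[0,0,0],"grip":0}]' 80
python3 g.py 629 -32 142
```

```text
clock: 10.12
eef_pos: [0.6302, -0.031, 0.1423]
tool_rot: [-2.867, 1.571, -1.05]
contact_force: [0.3, 0.5, 0.2]
grip_width: 0.351
clock 10.125 pos [630.2 -31.  142.3] jaw yaw 104.11 tilt [ 0. -0. -1.] q [-0.16  0.56 -0.02  0.99 -0.   -0.41] F [0.3 0.5 0.2] M [-0.02  0.09  0.07] grip 0.351
tool delta mm [ 0.3  1.5 -0.7]
clock: 10.88
eef_pos: [0.6302, -0.0308, 0.1425]
tool_rot: [-0.225, 1.571, 1.592]
contact_force: [-2.2, 1.6, 5.2]
grip_width: 0.15
clock 10.875 pos [630.2 -30.8 142.5] jaw yaw 104.11 tilt [-0.e+00  3.e-04 -1.e+00] q [-0.16  0.56 -0.02  0.99  0.   -0.41] F [-2.2  1.6  5.2] M [ 0.42  0.49 -0.03] grip 0.15
tool delta mm [ 0.5  1.4 -0.9]
```

```bash
python3 -m pendant '[{"travel":[-2,0,0],"turn":[0,0,0],"grip":0},{"travel":[-3,0,0],"turn":[0,0,0],"grip":0},{"travel":[-4,0,0],"turn":[0,0,0],"grip":0},{"travel":[-4,0,0],"turn":[0,0,0],"grip":0},{"travel":[-4,0,0],"turn":[0,0,0],"grip":0},{"travel":[0,0,0],"turn":[0,0,0],"grip":0},{"travel":[0,0,0],"turn":[0,0,0],"grip":0}]'
python3 g.py 630.2 -31 262
python3 - <<'E'
from h import *; from rig import *
c=capture("side");cv2.imwrite("pics/side3.png",cv2.resize(c["frame"][120:250,270:410,::-1],None,fx=4.5,fy=4.5,interpolation=cv2.INTER_CUBIC))
E
```

```text
clock: 11.75
eef_pos: [0.6302, -0.0309, 0.1593]
tool_rot: [1.364, 1.571, -3.102]
contact_force: [0.6, 0.0, -7.1]
grip_width: 0.147
clock 11.75 pos [630.2 -30.9 159.3] jaw yaw 104.11 tilt [-1.e-04 -0.e+00 -1.e+00] q [-0.16  0.55  0.    1.02 -0.   -0.41] F [ 0.6  0.  -7.1] M [-0.03  0.04 -0.  ] grip 0.147
tool delta mm [-1.027e+02 -0.000e+00 -1.000e-01]
```

View pics/side3.png

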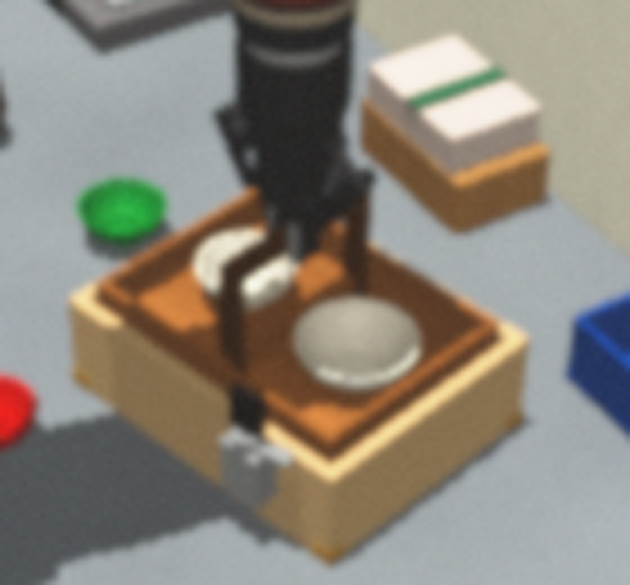

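The tray is rising level and free: the load is 7.1 N against about 6.6 N expected, with both dishes aboard. I'll continue up about 105 mm.

```bash
python3 -m pendant '[{"travel":[-4,0,0],"turn":[0,0,0],"grip":0},{"travel":[-7,0,0],"turn":[0,0,0],"grip":0},{"travel":[-9,0,0],"turn":[0,0,0],"grip":0},{"travel":[-10,0,0],"turn":[0,0,0],"grip":0},{"travel":[-10,0,0],"turn":[0,0,0],"grip":0},{"travel":[-10,0,0],"turn":[0,0,0],"grip":0},{"travel":[-10,0,0],"turn":[0,0,0],"grip":0},{"travel":[-10,0,0],"turn":[0,0,0],"grip":0},{"travel":[-10,0,0],"turn":[0,0,0],"grip":0},{"travel":[-9,0,0],"turn":[0,0,0],"grip":0},{"travel":[-7,0,0],"turn":[0,0,0],"grip":0},{"travel":[-5,0,0],"turn":[0,0,0],"grip":0},{"travel":[-3,0,0],"turn":[0,0,0],"grip":0},{"travel":[0,0,0],"turn":[0,0,0],"grip":0},{"travel":[0,0,0],"turn":[0,0,0],"grip":0},{"travel":[0,0,0],"turn":[0,0,0],"grip":0},{"travel":[0,0,0],"turn":[0,0,0],"grip":0}]'
python3 g.py 630.2 -31 262
python3 - <<'E'
from h import *; from rig import *
c=capture("side");cv2.imwrite("pics/side4.png",cv2.resize(c["frame"][90:250,240:440,::-1],None,fx=3.7,fy=3.7,interpolation=cv2.INTER_CUBIC))
c=capture("top");W=world(c);hsv=cv2.cvtColor(c["frame"],cv2.COLOR_RGB2HSV)
cv2.imwrite("pics/top4.png",c["frame"][:,:,::-1])
z=W[...,2];m=(z>.15)&(z<.215)&(W[...,0]>.48)&(W[...,0]<.78)&(abs(W[...,1]+.03)<.16)
r=cv2.minAreaRect((W[m][:,:2]*1000).astype(np.float32));print("tray",r)
f=m&(z<.18); P=W[f]; A=np.c_[P[:,:2],np.ones(len(P))]; print("floor plane",f.sum(),np.linalg.lstsq(A,P[:,2],rcond=None)[0],np.median(P[:,2]))
E
```

```text
clock: 13.92
eef_pos: [0.6302, -0.0309, 0.2632]
tool_rot: [1.268, 1.571, 3.085]
contact_force: [-0.1, 0.0, -7.2]
grip_width: 0.145
clock 13.925 pos [630.2 -30.9 263.2] jaw yaw 104.11 tilt [-2.e-04  0.e+00 -1.e+00] q [-0.16  0.49  0.19  1.26 -0.   -0.41] F [-0.1  0.  -7.2] M [-0.07  0.09  0.03] grip 0.145
tool delta mm [ 1.2 -0.  -0.1]
tray ((633.9038696289062, -31.156402587890625), (171.00608825683594, 230.0799102783203), 14.061464309692383)
floor plane 854 [0.00548581 0.03829378 0.17109767] 0.16972711654236528
```

View pics/side4.png

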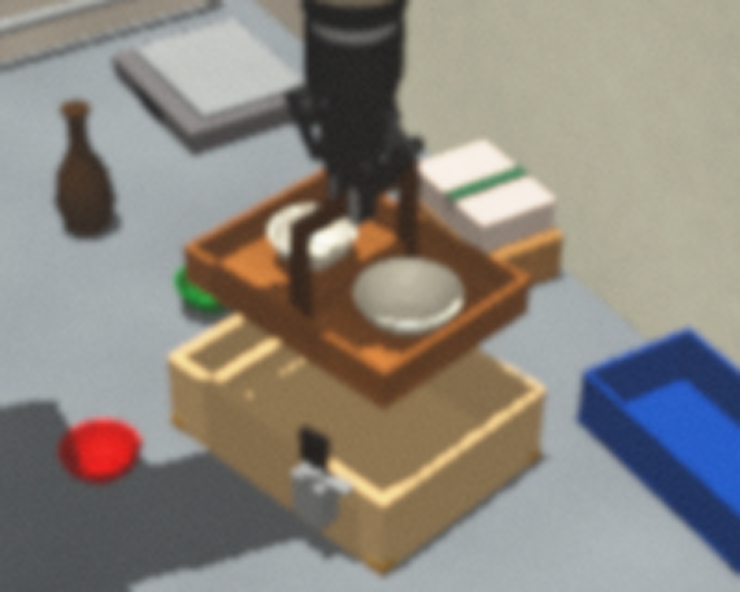

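View pics/top4.png

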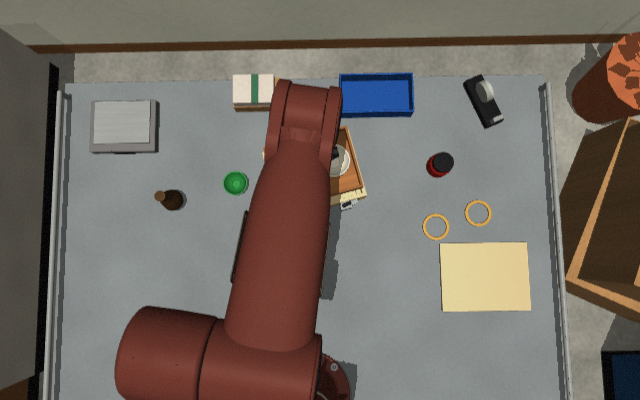

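Side view: the tray hangs clear above the case with both dishes in it, and the key tongue is still along the wall at (340,480). Top view: vase, rings and caddy are where they were. The rough floor fit is partly hidden and contaminated, so I'll check level with the side camera against the case rim.

```bash
python3 - <<'E'
from h import *; from rig import *
print(read_state()["qvel"].round(4))
def fit(W,fr,lo,hi,test,name):
    rot=R.from_euler("z",-14.2,degrees=True)
    L=rot.apply((W-[.6325,-.032,0]).reshape(-1,3)).reshape(W.shape)
    m=(abs(L[...,0])<.115)&(abs(L[...,1])<.14)&(W[...,2]>lo)&(W[...,2]<hi)&test(L); P=L[m]
    w=np.ones(len(P),bool)
    for _ in range(8):
        A=np.c_[P[:,:2],np.ones(len(P))];k=np.linalg.lstsq(A[w],P[w,2],rcond=None)[0];r=P[:,2]-A@k;w=abs(r)<max(.003,1.2*r[w].std())
    print(name,w.sum(),"slope x,y deg",np.degrees(k[:2]).round(2),"z",k[2].round(4),"std",r[w].std().round(4))
for n in("side","top"):
    c=capture(n);W=world(c);f=c["frame"]
    floor=lambda L:(abs(L[...,0])<.072)&(abs(L[...,1])<.1)
    fit(W,f,.155,.185,floor,n+" tray floor")
    rim=lambda L:((abs(L[...,0])>.091)|(abs(L[...,1])>.121))
    fit(W,f,.074,.088,rim,n+" case rim")
    tab=lambda L:L[...,0]<9
    cc=(W[...,2]<.02)&(abs(W[...,0]-.6)<.25)&(abs(W[...,1])<.3);P=W[cc];print("table",np.degrees(np.linalg.lstsq(np.c_[P[:,:2],np.ones(len(P))],P[:,2],rcond=None)[0][:2]))
    rim2=lambda L:(abs(L[...,0])<.09)&(abs(L[...,1])<.12)&((abs(L[...,0])>.078)|(abs(L[...,1])>.108))
    fit(W,f,.187,.21,rim2,n+" tray rim")
E
python3 g.py 630.2 -31 262
```

```text
[ 0.0006 -0.      0.0005 -0.0002 -0.0008 -0.0003]
side tray floor 492 slope x,y deg [0.12 0.01] z 0.1698 std 0.0015
side case rim 348 slope x,y deg [-0.16 -0.03] z 0.0802 std 0.0016
table [0.45583232 0.25291588]
side tray rim 374 slope x,y deg [0.03 0.21] z 0.198 std 0.0016
top tray floor 379 slope x,y deg [2.28 1.25] z 0.1729 std 0.0016
top case rim 135 slope x,y deg [ 0.02 -0.11] z 0.0805 std 0.0015
table [ 0.07496099 -0.00073486]
top tray rim 198 slope x,y deg [0.   0.26] z 0.1994 std 0.0015
clock 14.125 pos [630.2 -30.9 263.3] jaw yaw 104.11 tilt [-0. -0. -1.] q [-0.16  0.49  0.19  1.26 -0.   -0.41] F [ 0.7  0.6 -7.5] M [0.04 0.04 0.06] grip 0.144
tool delta mm [ 1.3  0.  -0.1]
```

```bash
python3 -c "from rig import *; print(close_job())"
```

```text
the job is handed in; nothing more can be done
None
```

I turned the key clockwise to about 1.42 rad, then gripped the tray by its bar handle with 80 N and lifted it straight up about 12 cm. I handed the job in with the arm still holding it, at about 14 s of the 48 s allowed.

**Last checks:**
- **Key:** the picture before the lift shows the tongue lying along the front wall. The last side picture shows it unchanged.
- **Height:** the tray's underside is at about 0.164 m, which is about 84 mm above the case's rim.
- **Level:** the tray rim is within 0.3° in both cameras, and the side camera's fit of the tray floor is within 0.15°. The top camera's floor fit disagreed, at about 2.3°. The arm hid most of the floor in that view, so I relied on the other three.
- **Load:** the measured weight was steady at about 7 N, against about 6.6 N expected for the tray with both dishes. Both dishes show in the tray in the last side picture.
- **Other items:** the vase, rings and caddy looked unmoved in the top picture; I did not measure them again.

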